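Push a label holder home behind the shelf lip and keep it pressed

TASK

The low white shelf has three metal label channels along its front edge; two already carry a label holder and one is empty. Take the wide label holder out of the white block stand, push it down behind the lip of the empty channel, against the spring bar in there, until it sits fully home at the same height as its two neighbours, and finish while still holding it pressed home, because it springs up again when let go. Leave the narrow holder in the stand and do not shift the other things on the bench.

Things in the scene. Friction and masses are not known exactly. Their poses are not given: they have to be found in the camera images.
- wide_holder: The label holder to fit: grey plastic, paper strip on each face, loose, upright in the stand, about 50 g. Both faces alike: fit it either way round. Origin: middle of its lower edge; x through its thickness, y along its width, z up. Plate 6 mm thick (x), 58 mm wide (y), z = 0 to 46 mm; above it the grip tab, 12 mm thick (x), 34 mm wide (y), z = 44 to 68 mm.
- wide_tab (a point): Centre of the wide holder's grip tab, 56 mm above its lower edge; axes as the holder's.
- wide_foot (a point): Middle of the wide holder's lower edge (its origin).
- narrow_holder: The other holder in the stand, to be left there: same shape and heights but only 36 mm wide, tab 26 mm wide. Origin as for the wide one.
- stand: White block fixed to the bench, 116 (x) x 92 (y) x 30 mm high, origin under its centre. Two blind slots, 8 mm (x) by 62 mm (y), 20 mm deep (floors 10 mm above the bench), at x = -35 and +35 mm: one holds the wide holder, the other the narrow one (varies), both parallel to the stand's y, loose, pulled straight up.
- shelf: Low white shelf fixed to the bench, 250 mm wide (y), 160 mm deep (x), top 50 mm above the bench; origin on the bench under the middle of its front edge, x points back into the shelf. Two stacked petri dishes and a small tip box (up to 92 mm above the bench) stand on it, at least 60 mm behind the front edge.
- channel_b: The empty label channel, aluminium, fixed to the shelf's front edge: left, middle or right of three, 80 mm apart. Origin on the bench under its rear face; x back into the shelf, y along the edge, z up. A slot open at the top, 9 mm wide (x = -12 to -3 mm), 64 mm between end stops. Tops above the bench: back plate 50 mm; lip 41 mm, flared outward to 50 mm; end stops 39 mm, flared above.
- seat (a point): Middle of the empty channel's slot at seat height, 22 mm above the bench: wide_foot lies here when home. Axes as channel_b's. Solid seats at both ends of the slot, at this height, carry the holder's lower edge when home; the spring bar is between them.
- clip_bar (a joint): Spring bar (36 mm long) in the empty channel. 0 = up, its top 34 mm above the bench; 0.012 m = pushed down level with the seats. It pushes back up with about 2 N when up and 8 N when fully down.
- centrifuge: Obstacle between stand and shelf: cream bench centrifuge, always in the same place, about 250 mm wide (y), 240 mm high; origin on the bench under its middle, its front face about 160 mm nearer the robot. Carry the holder round its front (nearer the robot), or well above it. Other tall things stand only behind the shelf and stand.
- jar: Bystander: white lidded jar, 62 mm across, 60 mm high; origin under its centre.
- tape_roll: Bystander: roll of tape lying flat, 100 mm across, 25 mm high; origin under its centre.
- dropper_bottle: Bystander: small clear bottle with white cap, 32 mm across, 75 mm high; origin under its centre.
- marker_blue: Bystander: marker pen lying on the bench, 138 mm long along its y; origin under its centre.
Things that resemble listed ones, but are neither listed nor needed, are in the scene too. Of the things that look like the stand, the larger one is meant.

How it is judged:
By the outcome, as a careful person would: the job done as asked, in the order asked, and still so for the second after the job is handed in, while the arm keeps its last pose, push and grip.
It also fails if it takes over 34 s, if anything falls off the work surface, if the arm or the gripper's body presses on something with over 40 N, if the wrist force passes 120 N, or if a joint passes its speed limit or range.

ROBOT

A 7-joint arm with a two-finger parallel gripper is mounted at the origin on a cart in front of the work surface, level with it; the furniture and walls round the work are solid. World frame = base frame: x ahead of the robot, y to its left, z up, the work surface at z = 0. Lengths are in m, angles in rad, forces in N, time in s.
With the tool pointing down it reaches from about 0.4 to 0.85 m from the base axis. Payload 4.5 kg.
Tool frame: the origin (TCP) lies midway between the tips of the shut fingers; the grasp point (between the pads) lies 19 mm behind it (arm.pinch_z is the distance from the TCP to the grasp point, in m); z points along the fingers, y is the line along which they close (so a half turn about z gives the same grasp; the last joint's range is limited). The gripper opens to 85 mm and grips with 20 to 120 N. Pads are 22 mm wide; open, the fingers measure 114 mm over their backs; the gripper's body (76 mm by 85 mm) begins 54 mm behind the grasp point. The pads swing forward as they close: fully open they stand 13 mm farther back than shut.
Start: joints at [-1.146, 0.689, -0.195, 1.565, 0.157, 0.902, -0.215], TCP at [0.238, 0.578, 0.231] pointing down, gripper open.
Joint ranges: [-3.01, 3.01], [-0.46, 2.08], [-1.47, 1.51], [0.13, 2.56], [-1, 4.14], [0.04, 2.09], [-2.66, 2.66]. Speed limits (rad/s): [2.57, 2.57, 3.14, 3.14, 3.14, 3.14, 3.14].

INTERFACE

Orientations are given as a unit quaternion [x, y, z, w].
In Python, from rig import arm gives the robot as it stands.
- The arm moves only by the tool jog_arm, never from a script. Its argument "steps" is a list that holds one entry, the list of rows, each a list of 5 numbers: the shift along the tool's x, y, z in cm, then the turn about the tool's z in rad, then the finger opening in cm, from 0 to 8.54. In form: [[[dx, dy, dz, roll, claw], ...]]. A call has exactly 10 rows; each row shifts and turns the commanded pose from where the row before left it, along the tool's axes as they then stand; what a row does not reach is not made up. A row lasts 1/12 s, in which the tool goes at most 41.7 mm and 7.16 degrees, less where a joint would pass 70% of its speed; a pose out of reach is approached as far as the arm can. A call is refused whole if a number of a shift passes 4.17 or a number of a turn 0.125, either way. A call with a gripper value outside its range is refused whole. The fingers move at their own pace and stop on an object; "force" is the grip in N (left out, the last holds). Time passes only in rows, so rows that do not move let the fingers close, or fill a call up. It gives the time, the measured TCP pose, the force, the opening and the grip force at its end, in the units of the state.
- arm.get_obs(): the state, without advancing time (a new reading comes with each control period).
- arm.snapshot(name): name is "side" or "top"; returns a dict with "image" (420x560x3 uint8, red, green, blue), "intrinsics" (3x3 intrinsics, pixels), "R" (3x3) and "t" (3): a world point X has camera coordinates R X + t. Camera axes: x right, y down, z forward; pixel columns grow to the right and rows downward; lengths in m; the calibration is good to about 2 mm. A picture is of the moment at which its call begins. There is no depth.
- arm.finish_job(): hands the job in; it is judged then, once.
The state is a dict: "time_s": time; "joints": joint angles; "dq": joint speeds; "joint_torque": joint torques, N m; "tcp_pos": TCP position; "orientation": TCP orientation; "contact_force": force on the tool from outside, world axes, zero at the start; "wrist_torque": the same for the moment, N m; "width": finger opening in m; "gripper_force": force on a finger pad.
Only numpy, scipy, OpenCV 4.12 (cv2) and the standard library are available. Lean on these libraries where they do the work, as an engineer would, in place of code of your own. Each camera call takes 0.05 s, during which the arm holds its last target. There are 200 camera calls.

## Working session

There is one attempt and no reset: what is moved stays moved. The work goes in short steps, Python scripts to look and compute and a tool call to move; the robot and the scene stay as the last step left them, time stands still between calls to the robot, and variables do not carry over. Pictures are saved under pics/ and viewed, at most 10 in all, crops included, and the job is handed in when it is done.

Besides the shell and the picture viewer there is one more tool, called after "Emit:" by a JSON object that holds its "fn" and its "kwargs". jog_arm: Moves the arm, as the interface text tells. Its arguments: {"type":"object","properties":{"steps":{"type":"array"},"force":{"type":"number"}},"required":["steps"]}

```bash
mkdir -p pics; ls; python3 - <<'E'
from rig import arm
import cv2,numpy as np,pickle
for n in("side","top"):
    s=arm.snapshot(n);cv2.imwrite(f"pics/{n}0.png",s["image"][:,:,::-1]);pickle.dump(s,open(f"pics/{n}0.pkl","wb"))
    print(n,s["intrinsics"].round(1).tolist(),s["R"].round(3).tolist(),s["t"].round(3).tolist(),(-s["R"].T@s["t"]).round(3))
o=arm.get_obs();print({k:np.round(v,3).tolist() for k,v in o.items()},arm.pinch_z)
E
```

```text
pics
side [[477.1, 0.0, 262.2], [0.0, 477.1, 212.9], [0.0, 0.0, 1.0]] [[0.844, -0.536, -0.004], [-0.289, -0.45, -0.845], [0.451, 0.715, -0.535]] [-0.545, 0.169, 1.521] [-0.177 -1.303  0.954]
top [[385.4, 0.0, 281.2], [0.0, 385.4, 209.4], [0.0, 0.0, 1.0]] [[-0.024, -1.0, 0.02], [-0.993, 0.021, -0.119], [0.119, -0.023, -0.993]] [-0.167, 0.566, 1.392] [ 0.392 -0.147  1.453]
{'time_s': 0.1, 'joints': [-1.146, 0.69, -0.194, 1.566, 0.157, 0.903, -0.215], 'dq': [-0.003, -0.003, 0.0, -0.002, 0.001, -0.0, 0.001], 'joint_torque': [-0.004, -54.061, -1.272, -15.898, 0.009, 0.004, -0.0], 'tcp_pos': [0.238, 0.577, 0.231], 'orientation': [0.194, 0.981, -0.001, -0.0], 'contact_force': [1.303, 0.505, 0.14], 'wrist_torque': [0.011, -0.032, 0.0], 'gripper_force': 0.0, 'width': 0.086} 0.0187
```

View pics/side0.png

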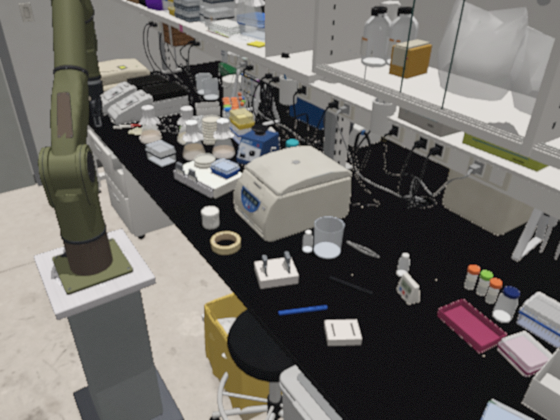

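View pics/top0.png

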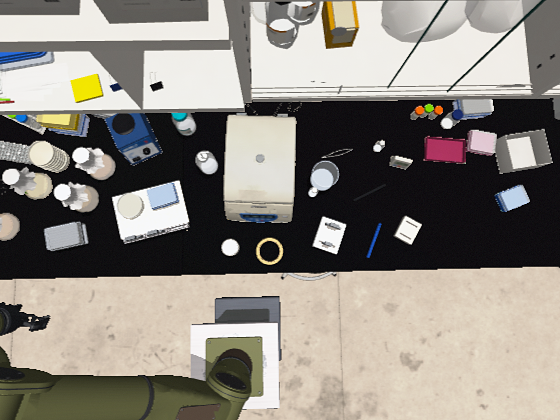

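The side view shows the stand at about (277,272) with two holders. The shelf is at about (208,175), the centrifuge at (293,190) and a lookalike stand at (343,332). In the top view the stand is at (330,235) and the shelf at (150,210). I'll zoom in on both.

```bash
python3 - <<'E'
import cv2,numpy as np
s=cv2.imread("pics/side0.png");t=cv2.imread("pics/top0.png")
def c(im,x,y,w,h,W,H):return cv2.resize(im[y:y+h,x:x+w],(W,H),interpolation=cv2.INTER_CUBIC)
cv2.imwrite("pics/crop1.png",np.vstack([np.hstack([c(s,168,145,80,60,400,300),c(s,240,240,80,60,400,300)]),np.hstack([c(t,110,176,80,60,400,300),c(t,290,205,80,60,400,300)])]))
E
```

```text
(no output)
```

View pics/crop1.png

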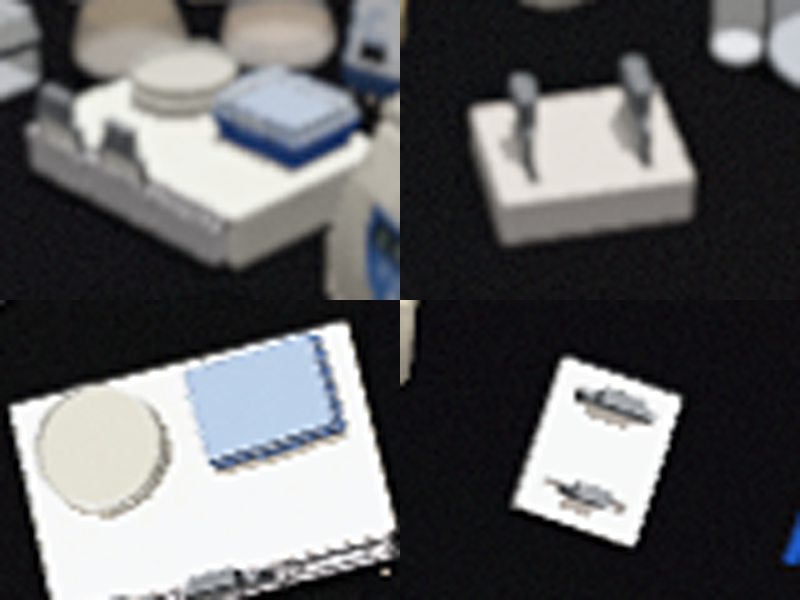

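The larger-looking holder is in the far slot. The shelf's left and middle channels are filled and the right one (nearest the centrifuge) looks empty. Next I'll get world coordinates.

```bash
cat >h.py <<'E'
import cv2,numpy as np,pickle
def ray(s,uv,z):
    uv=np.atleast_2d(uv).astype(float);d=np.c_[uv,np.ones(len(uv))]@np.linalg.inv(s["intrinsics"]).T@s["R"]
    c=-s["R"].T@s["t"];return c+d*((z-c[2])/d[:,2])[:,None]
def proj(s,X):
    p=np.atleast_2d(X)@s["R"].T+s["t"];p=p@s["intrinsics"].T;return p[:,:2]/p[:,2:]
def tri(s1,p1,s2,p2):
    P=[s["intrinsics"]@np.c_[s["R"],s["t"]] for s in(s1,s2)]
    X=cv2.triangulatePoints(P[0],P[1],np.array(p1,float),np.array(p2,float))[:,0];return X[:3]/X[3]
def load(n):return pickle.load(open(f"pics/{n}.pkl","rb"))
def crop(im,x,y,w,h,W,H):return cv2.resize(im[y:y+h,x:x+w],(W,H),interpolation=cv2.INTER_CUBIC)
E
python3 - <<'E'
from h import *
T=load("top0");S=load("side0")
def quad(s,box,z,thr):
    x,y,w,h=box;g=cv2.cvtColor(s["image"],cv2.COLOR_RGB2GRAY)[y:y+h,x:x+w]
    g=cv2.resize(g,None,fx=8,fy=8,interpolation=cv2.INTER_CUBIC)
    c=max(cv2.findContours((g>thr).astype(np.uint8),0,1)[0],key=cv2.contourArea)[:,0]
    uv=(c+.5)/8-.5+[x,y];X=ray(s,uv,z)[:,:2]*1000
    r=cv2.minAreaRect(X.astype(np.float32));print(box,z,"rect",np.round(r[0],1),np.round(r[1],1),round(r[2],2))
    a=cv2.approxPolyDP(cv2.convexHull(c),20,True)[:,0]
    uv=(a+.5)/8-.5+[x,y];print(np.c_[uv,ray(s,uv,z)*1000].round(1).tolist())
quad(T,(305,208,50,50),.03,120)
quad(T,(105,175,90,70),.05,120)
quad(S,(248,252,58,38),.03,150)
quad(S,(168,150,80,50),.05,150)
t=T["image"][:,:,::-1];s=S["image"][:,:,::-1]
cv2.imwrite("pics/crop2.png",np.vstack([np.hstack([crop(s,168,155,50,38,400,300),crop(s,255,245,40,30,400,300)]),np.hstack([crop(t,112,205,84,42,400,200),crop(t,310,213,40,40,400,400)[:200]]),np.hstack([crop(t,112,205,84,42,400,200)*0,crop(t,310,213,40,40,400,400)[200:]])])[:600])
E
```

```text
(305, 208, 50, 50) 0.03 rect [ 464.8 -355.6] [ 96.5 119.6] 69.15
[[322.4, 216.2, 534.3, -332.9, 30.0], [345.6, 224.1, 503.0, -417.9, 30.0], [335.9, 253.7, 394.6, -377.6, 30.0], [312.3, 245.6, 426.4, -291.5, 30.0]]
(105, 175, 90, 70) 0.05 rect [563.1 296.1] [180.6 253.7] 13.46
[[179.1, 180.4, 676.0, 193.7, 50.0], [187.6, 226.9, 503.8, 161.7, 50.0], [124.2, 243.2, 450.3, 388.4, 50.0], [111.6, 196.9, 619.7, 438.2, 50.0]]
(248, 252, 58, 38) 0.03 rect [ 466.3 -358.5] [ 99.7 121. ] 69.37
[[297.9, 273.9, 508.2, -417.2, 30.0], [260.7, 281.1, 396.4, -384.3, 30.0], [254.1, 262.3, 426.5, -297.9, 30.0], [290.8, 258.2, 534.8, -342.6, 30.0]]
(168, 150, 80, 50) 0.05 rect [605.7 311.5] [363.4 278. ] 59.1
[[247.4, 188.4, 631.6, 84.1, 50.0], [211.4, 188.6, 514.4, 158.5, 50.0], [185.3, 176.8, 470.2, 301.5, 50.0], [182.2, 166.6, 497.6, 392.4, 50.0], [184.3, 154.3, 555.1, 497.1, 50.0], [192.2, 149.6, 605.6, 523.3, 50.0], [232.1, 149.6, 755.9, 426.1, 50.0], [247.4, 169.6, 713.3, 220.5, 50.0]]
```

View pics/crop2.png

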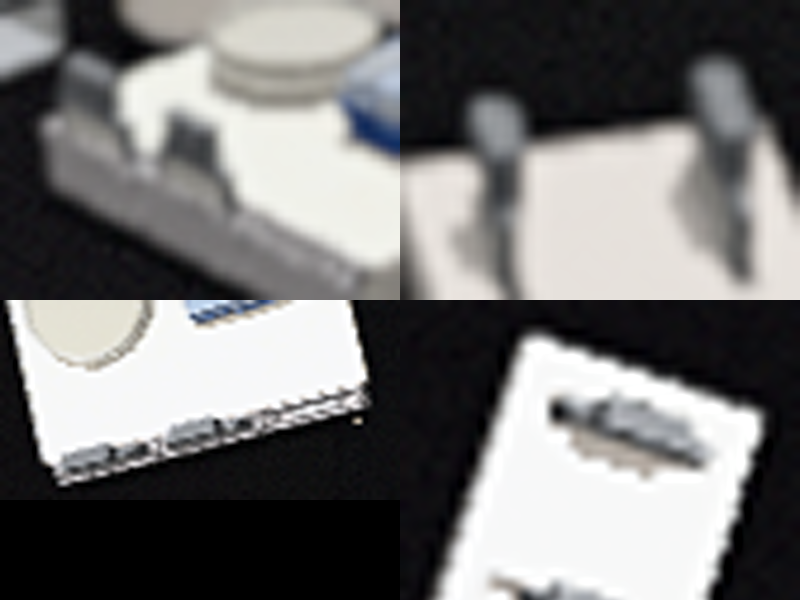

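The enlarged crop confirms two things. The holder whose plate fills its slot, at top pixel (334,225) in the far slot, is the wide one. The empty channel is the right-hand one, with its front edge running from about (168,231) to (187,226) in the top view. My first move is to rise and turn.

Emit:
{"fn": "jog_arm", "kwargs": {"steps": [[[0, 0, -1.2, 0.125, 4.5], [0, 0, -1.2, 0.125, 4.5], [0, 0, -1.2, 0.125, 4.5], [0, 0, -1.2, 0.125, 4.5], [0, 0, -1.2, 0.125, 4.5], [0, 0, -1.2, 0.125, 4.5], [0, 0, -1.2, 0.125, 4.5], [0, 0, -1.2, 0.125, 4.5], [0, 0, -1.2, 0.125, 4.5], [0, 0, -1.2, 0.125, 4.5]]], "force": 60}}

```text
time_s: 0.93
tcp_pos: [0.2378, 0.5776, 0.3514]
orientation: [0.733, 0.68, -0.001, 0.0]
contact_force: [0.5, -0.2, 0.5]
width: 0.0448
gripper_force: 0.0
```

```bash
cat >>h.py <<'E'
def yaw(q):
    from scipy.spatial.transform import Rotation as R
    m=R.from_quat(q).as_matrix();return np.degrees(np.arctan2(m[1,1],m[0,1])),m
def go(arm,target,yawdeg=None):
    o=arm.get_obs();y,m=yaw(o["orientation"])
    d=m.T@(np.array(target)-o["tcp_pos"])*100
    print("t",round(o["time_s"],2),"tcp",np.round(np.array(o["tcp_pos"])*1000,1),"yaw",round(y,2),"tilt",np.degrees(np.arccos(-m[2,2])).round(2),"F",np.round(o["contact_force"],1),"w",round(o["width"],4),"g",round(o["gripper_force"],1),"j7",round(o["joints"][6],2))
    print("tool shift cm",d.round(2), "roll",None if yawdeg is None else np.radians(y-yawdeg).round(3))
E
python3 - <<'E'
from h import *
from rig import arm
T=load("top0");S=load("side0")
print("tab top tri",tri(T,(334,224.5),S,(286.8,252.2)).round(4),ray(T,(334,224.5),.078))
print("centrifuge front",ray(T,[(226,218),(295,222)],.15).round(3))
for yy in (35,):
    a=np.radians(-20.7);print("wide slot",(np.array([.4653,-.357])+.035*np.array([np.cos(a),np.sin(a)])).round(4))
go(arm,(.40,0,.36),-20.7)
E
```

```text
tab top tri [ 0.4996 -0.367   0.0832] [[ 0.49864621 -0.36708523  0.078     ]]
centrifuge front [[ 0.523  0.01   0.15 ]
 [ 0.505 -0.223  0.15 ]]
wide slot [ 0.498  -0.3694]
t 0.93 tcp [237.8 577.6 351.4] yaw -4.35 tilt 0.07 F [ 0.5 -0.2  0.5] w 0.0448 g 0.0 j7 -1.24
tool shift cm [-56.36  20.56  -0.81] roll 0.285
```

Emit:
{"fn": "jog_arm", "kwargs": {"steps": [[[-3.5, 1.3, 0, 0.125, 4.5], [-3.4, 1.7, 0, 0.125, 4.5], [-3.2, 2.0, 0, 0.035, 4.5], [-3.1, 2.2, 0, 0, 4.5], [-3.1, 2.2, 0, 0, 4.5], [-3.1, 2.2, 0, 0, 4.5], [-3.1, 2.2, 0, 0, 4.5], [-3.1, 2.2, 0, 0, 4.5], [-3.1, 2.2, 0, 0, 4.5], [-3.1, 2.2, 0, 0, 4.5]]]}}

```text
time_s: 1.77
tcp_pos: [0.3363, 0.2098, 0.3512]
orientation: [0.821, 0.571, -0.0, -0.0]
contact_force: [0.9, -0.6, -0.4]
width: 0.0449
gripper_force: 0.0
```

```bash
python3 - <<'E'
from h import *
from rig import arm
go(arm,(.4985,-.3685,.12),-20.7)
E
```

```text
t 1.77 tcp [336.3 209.8 351.2] yaw -20.31 tilt 0.02 F [ 0.9 -0.6 -0.4] w 0.0449 g 0.0 j7 -0.91
tool shift cm [-48.6   35.29  23.11] roll 0.007
```

Emit:
{"fn": "jog_arm", "kwargs": {"steps": [[[-3.1, 2.25, 0, 0, 4.5], [-3.1, 2.25, 0, 0, 4.5], [-3.1, 2.25, 0, 0, 4.5], [-3.1, 2.25, 0, 0, 4.5], [-3.1, 2.25, 0, 0, 4.5], [-3.1, 2.25, 0, 0, 4.5], [-3.1, 2.25, 0, 0, 4.5], [-3.1, 2.25, 0, 0, 4.5], [-3.1, 2.25, 0, 0, 4.5], [-3.1, 2.25, 0, 0, 4.5]]]}}

```text
time_s: 2.6
tcp_pos: [0.4397, -0.1588, 0.351]
orientation: [0.821, 0.571, -0.0, -0.0]
contact_force: [0.6, 0.9, 0.6]
width: 0.045
gripper_force: 0.0
```

Emit:
{"fn": "jog_arm", "kwargs": {"steps": [[[-3.0, 2.15, 1, 0, 4.5], [-3.0, 2.15, 1.5, 0, 4.5], [-3.0, 2.15, 1.5, 0, 4.5], [-3.0, 2.15, 1.5, 0, 4.5], [-3.0, 2.15, 1.5, 0, 4.5], [-2.6, 2.0, 2, 0.007, 4.5], [0, 0, 3.5, 0, 4.5], [0, 0, 3.5, 0, 4.5], [0, 0, 3.5, 0, 4.5], [0, 0, 2, 0, 4.5]]]}}

```text
time_s: 3.43
tcp_pos: [0.4963, -0.3647, 0.1319]
orientation: [0.823, 0.568, -0.001, -0.003]
contact_force: [0.5, 0.6, -1.0]
width: 0.045
gripper_force: 0.0
```

```bash
python3 - <<'E'
from h import *
from rig import arm
go(arm,(.4985,-.3685,.047),-20.7)
S=arm.snapshot("side");T=arm.snapshot("top")
pickle.dump(S,open("pics/side1.pkl","wb"));pickle.dump(T,open("pics/top1.pkl","wb"))
cv2.imwrite("pics/c3.png",np.hstack([crop(S["image"][:,:,::-1],245,220,60,60,400,400),crop(T["image"][:,:,::-1],300,200,60,60,400,400)]))
E
```

```text
t 3.43 tcp [ 496.3 -364.7  131.9] yaw -20.75 tilt 0.37 F [ 0.5  0.6 -1. ] w 0.045 g 0.0 j7 0.55
tool shift cm [-0.3   0.39  8.49] roll -0.001
```

View pics/c3.png

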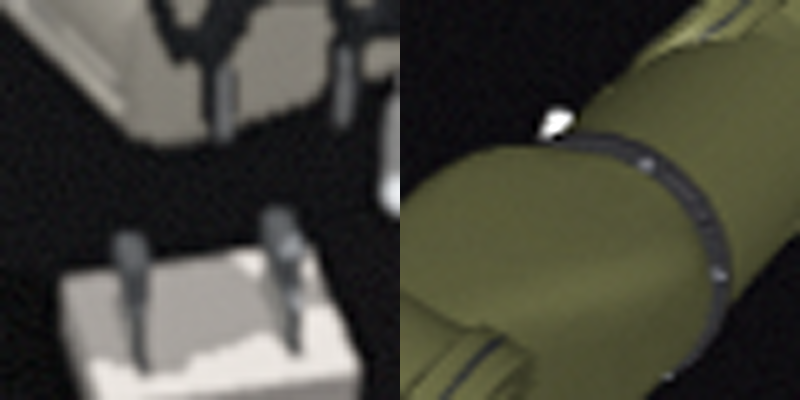

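The side view shows the open fingers at (278,235) and (296,234) straddling the far (wide) holder's tab at (287,254). The top view is blocked by the arm. I'll descend, then check before closing.

Emit:
{"fn": "jog_arm", "kwargs": {"steps": [[[0, 0, 0, 0, 4.5], [0, 0, 0, 0, 4.5], [0, 0, 1.0, 0, 4.5], [0, 0, 1.0, 0, 4.5], [0, 0, 1.0, 0, 4.5], [0, 0, 1.0, 0, 4.5], [0, 0, 0.5, 0, 4.5], [0, 0, 0, 0, 4.5], [0, 0, 0, 0, 4.5], [0, 0, 0, 0, 4.5]]]}}

```text
time_s: 4.37
tcp_pos: [0.4983, -0.3667, 0.0914]
orientation: [0.823, 0.568, 0.0, 0.0]
contact_force: [0.0, 0.5, -0.5]
width: 0.0451
gripper_force: 0.0
```

```bash
python3 - <<'E'
from h import *
from rig import arm
go(arm,(.4985,-.3685,.048),-20.7)
E
```

```text
t 4.37 tcp [ 498.3 -366.7   91.4] yaw -20.75 tilt 0.03 F [ 0.   0.5 -0.5] w 0.0451 g 0.0 j7 0.57
tool shift cm [-0.16  0.08  4.34] roll -0.001
```

Emit:
{"fn": "jog_arm", "kwargs": {"steps": [[[-0.1, 0.1, 1.0, 0, 4.5], [0, 0, 1.0, 0, 4.5], [0, 0, 1.0, 0, 4.5], [0, 0, 0.8, 0, 4.5], [0, 0, 0.5, 0, 4.5], [0, 0, 0, 0, 4.5], [0, 0, 0, 0, 2.5], [0, 0, 0, 0, 1.0], [0, 0, 0, 0, 0.5], [0, 0, 0, 0, 0.5]]], "force": 60}}

```text
time_s: 5.2
tcp_pos: [0.4991, -0.368, 0.0488]
orientation: [0.823, 0.568, 0.0, 0.001]
contact_force: [0.7, -0.4, -0.8]
width: 0.0109
gripper_force: 58.3
```

Emit:
{"fn": "jog_arm", "kwargs": {"steps": [[[0, 0, 0, 0, 0.5], [0, 0, 0, 0, 0.5], [0, 0, 0, 0, 0.5], [0, 0, 0, 0, 0.5], [0, 0, -0.2, 0, 0.5], [0, 0, -0.5, 0, 0.5], [0, 0, -1.0, 0, 0.5], [0, 0, -1.5, 0, 0.5], [0, 0, -1.5, 0, 0.5], [0, 0, -1.5, 0, 0.5]]]}}

```text
time_s: 6.03
tcp_pos: [0.4985, -0.3676, 0.1114]
orientation: [0.823, 0.568, -0.0, -0.0]
contact_force: [0.5, 0.1, -0.2]
width: 0.0114
gripper_force: 58.6
```

```bash
python3 - <<'E'
from h import *
from rig import arm
go(arm,(.38,-.2,.3),13.3)
S=arm.snapshot("side")
cv2.imwrite("pics/c4.png",crop(S["image"][:,:,::-1],245,210,70,70,560,560))
E
```

```text
t 6.03 tcp [ 498.5 -367.6  111.4] yaw -20.75 tilt 0.03 F [ 0.5  0.1 -0.2] w 0.0114 g 58.6 j7 0.56
tool shift cm [ 11.48 -17.03 -18.85] roll -0.594
```

View pics/c4.png

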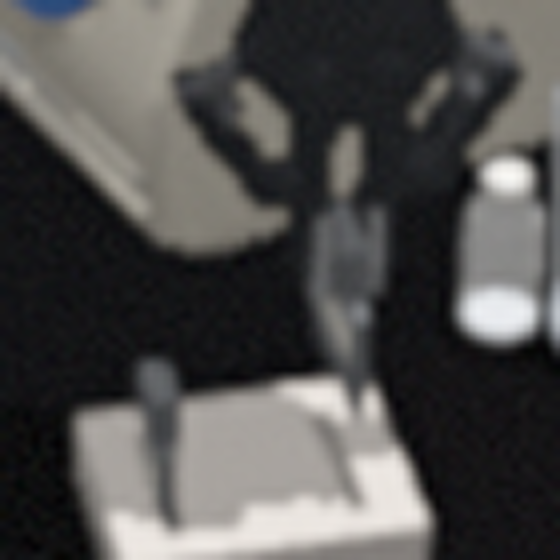

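The holder is clamped at about (289,243) and clear of the stand. The narrow one remains at (265,259). Next I'll carry it up, turn it and take it round the front.

Emit:
{"fn": "jog_arm", "kwargs": {"steps": [[[0, 0, -2.0, -0.119, 0.5], [0, 0, -3.5, -0.119, 0.5], [0, 0, -3.8, -0.119, 0.5], [0, 0, -3.8, -0.119, 0.5], [0, 0, -3.5, -0.118, 0.5], [2.0, -0.5, -2.5, 0, 0.5], [3.5, -0.5, -1.5, 0, 0.5], [3.7, -0.5, 0, 0, 0.5], [3.7, -0.5, 0, 0, 0.5], [3.7, 0, 0, 0, 0.5]]]}}

```text
time_s: 6.92
tcp_pos: [0.439, -0.2098, 0.3167]
orientation: [0.621, 0.784, -0.0, -0.0]
contact_force: [1.3, -0.2, -0.9]
width: 0.0113
gripper_force: 58.7
```

Emit:
{"fn": "jog_arm", "kwargs": {"steps": [[[3.8, 0, 0, 0, 0.5], [3.8, 0, 0, 0, 0.5], [3.8, 0, 0, 0, 0.5], [3.8, 0, 0, 0, 0.5], [3.8, 0, 0, 0, 0.5], [3.8, 0, 0, 0, 0.5], [3.5, 1.0, 0, 0, 0.5], [3.2, 2.0, 0, 0, 0.5], [2.8, 2.5, 0, 0, 0.5], [2.4, 2.5, 0, 0, 0.5]]]}}

```text
time_s: 7.75
tcp_pos: [0.4386, 0.1478, 0.3167]
orientation: [0.62, 0.785, 0.0, -0.0]
contact_force: [0.3, -0.4, -1.6]
width: 0.011
gripper_force: 58.7
```

```bash
python3 - <<'E'
from h import *
from rig import arm
go(arm,(.503,.200,.14),13.3)
E
```

```text
t 7.75 tcp [438.6 147.8 316.7] yaw 13.41 tilt 0.04 F [ 0.3 -0.4 -1.6] w 0.011 g 58.7 j7 -0.1
tool shift cm [ 3.57  7.48 17.67] roll 0.002
```

Emit:
{"fn": "jog_arm", "kwargs": {"steps": [[[0.9, 2.0, 0.5, 0, 0.5], [0.9, 2.0, 1.5, 0, 0.5], [0.9, 2.0, 2.5, 0, 0.5], [0.9, 1.3, 3.0, 0, 0.5], [0, 0.2, 3.5, 0, 0.5], [0, 0, 3.5, 0, 0.5], [0, 0, 2.2, 0, 0.5], [0, 0, 1.0, 0, 0.5], [0, 0, 0, 0, 0.5], [0, 0, 0, 0, 0.5]]]}}

```text
time_s: 8.58
tcp_pos: [0.5043, 0.1976, 0.1399]
orientation: [0.621, 0.784, 0.0, 0.0]
contact_force: [-0.4, -0.2, 0.8]
width: 0.0108
gripper_force: 58.7
```

```bash
python3 - <<'E'
from h import *
from rig import arm
go(arm,(.503,.200,.14),13.3)
S=arm.snapshot("side");T=arm.snapshot("top")
pickle.dump(S,open("pics/side2.pkl","wb"));pickle.dump(T,open("pics/top2.pkl","wb"))
cv2.imwrite("pics/c5.png",np.hstack([crop(S["image"][:,:,::-1],175,130,60,75,480,600),crop(T["image"][:,:,::-1],120,190,80,60,320,240).repeat(1,0) if 0 else np.vstack([crop(T["image"][:,:,::-1],120,195,64,60,320,300),crop(load("top0")["image"][:,:,::-1],120,215,64,60,320,300)])]))
E
```

```text
t 8.58 tcp [504.3 197.6 139.9] yaw 13.28 tilt 0.03 F [-0.4 -0.2  0.8] w 0.0108 g 58.7 j7 -0.09
tool shift cm [ 0.27 -0.07 -0.01] roll -0.0
```

View pics/c5.png

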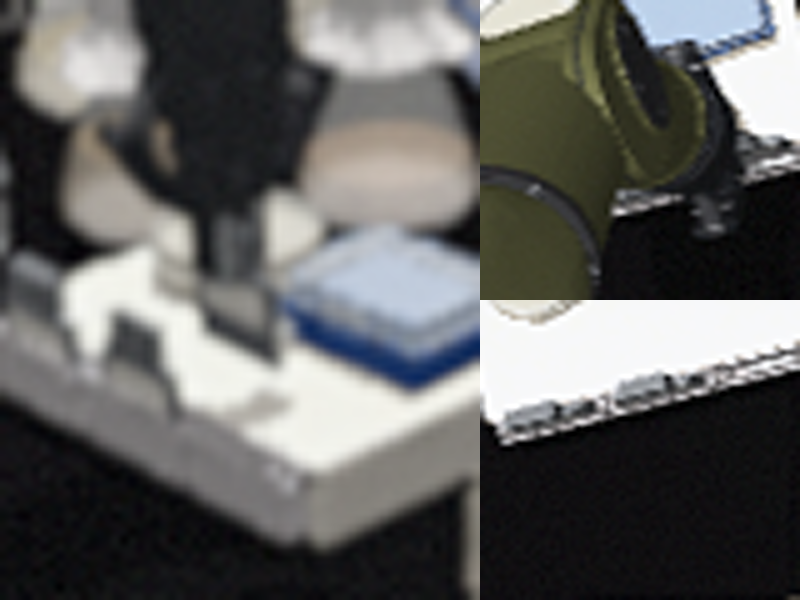

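The side view shows the held plate's lower edge from about (201,170) to (210,175), above the empty right channel. The neighbours' tabs are at about (180,163) and (192,171) in the side view, and at (131,238) and (153,233) in the top view. I'll refine using these neighbours.

```bash
python3 - <<'E'
from h import *
T=load("top0");S=load("side0");S2=load("side2")
L=ray(T,(130.6,238),.09)[0];M=ray(T,(152.6,232.6),.09)[0]
print("top tabs",L.round(4),M.round(4),"d",np.linalg.norm(M-L)*1000,"yaw",np.degrees(np.arctan2(-(L-M)[0],(L-M)[1])),"extrap",(2*M-L).round(4))
# predictions in the views for a nominal pose of channel_b slot at centre c, yaw a
def model(c,z0,a=13.3):
    a=np.radians(a);x=np.array([np.cos(a),np.sin(a),0]);y=np.array([-x[1],x[0],0]);c=np.array([*c,z0])
    f=lambda X,Y,Z:c+X*x+Y*y+np.array([0,0,Z])
    return np.array([f(-.003,.029,0),f(-.003,-.029,0),f(-.003,-.029,.046),f(-.006,.017,.068),f(-.006,-.017,.068),f(.006,.017,.068),f(.006,-.017,.068)])
a=np.radians(13.3);y=np.array([-np.sin(a),np.cos(a)])
c=np.array([.503,.200])
print("held side2 pred",((proj(S2,model((.5043,.1976),.1017)) -[175,130])*8).round(0).tolist())
for k in(1,2):
    m=model(c+.08*k*y,.022)
    print("nb",k,"side crop5",((proj(S,m)-[175,130])*8).round(0).tolist()[2:],"top crop5",((proj(T,m)-[120,215])*5+[480,300]).round(0).tolist()[3:])
big=np.hstack([crop(S["image"][:,:,::-1],175,150,34,40,510,600),crop(T["image"][:,:,::-1],120,222,29,60,290,600)[:300].repeat(1,0)]) if 0 else None
for im,(x,yy,w,h),n in((S,(176,158,24,24),"s"),(T,(122,224,50,20),"t")):
    g=cv2.cvtColor(im["image"],cv2.COLOR_RGB2GRAY)[yy:yy+h,x:x+w]; print(n,x,yy); print("\n".join(" ".join(f"{v:3d}" for v in r) for r in g))
E
```

```text
top tabs [0.4662 0.3513 0.09  ] [0.4834 0.2751 0.09  ] d 78.17556174310292 yaw 12.7072596347334 extrap [0.5006 0.1988 0.09  ]
held side2 pred [[186.0, 330.0], [263.0, 368.0], [257.0, 282.0], [186.0, 212.0], [232.0, 233.0], [206.0, 204.0], [252.0, 225.0]]
nb 1 side crop5 [[158.0, 375.0], [91.0, 308.0], [134.0, 329.0], [110.0, 300.0], [153.0, 321.0]] top crop5 [[617.0, 401.0], [665.0, 389.0], [613.0, 384.0], [661.0, 372.0]]
nb 2 side crop5 [[58.0, 323.0], [-7.0, 258.0], [34.0, 279.0], [12.0, 250.0], [53.0, 271.0]] top crop5 [[505.0, 430.0], [552.0, 417.0], [501.0, 413.0], [549.0, 401.0]]
s 176 158
 40  16  17  19  15  15  17  43  80 115 142 156 160 162 165 163 162 168 182 192 203 208 213 214
 46  11  14  15  13  12  13  13  35  66 101 125 136 144 149 148 150 162 180 203 213 215 215 215
 48  18  18  19  19  15  10   9   9  24  45  69  84  96 111 131 159 171 177 198 213 215 216 216
 51  60  63  48  27  18  18   6   5   8  16  41  67  97 141 182 214 213 188 178 190 202 207 212
 81 114 118  98  72  44  22  11  20  48  96 137 160 186 215 230 239 231 195 164 160 170 178 187
 87 119 132 131 1
[... 5116 characters left out ...]
  11  13  12  10  13  13   9  16  13  12  16  16  15  16  16  18  15  16  16  15  16  14  15  13  13
  6 116 174 135 122  85 102 120 139 107 178 203 126  33  40  16   0   3   7   5  12   7   7  10  11  11  15  15  14  16  13  15  13  13  15  17  15  12  10  15  16  16  13  14  14  16  13  15  14  17
 10  34  89 139 162 193 218 163 117  48  39  15   2   2   8   4  10  10   6  15  15  14  13  13  17  17  12  16  15  13  17  15  14  14  15  15  15  16  17  16  15  17  14  14  15  18  14  16  17  10
 13   7 120 181 111  32  19  16   1   4   3   6   9   7   7   8  13  11  15  15  13  14  17  14  14  13  14  15  17  15  16  14  17  15  13  16  16  14  15  13  15  18  16  16  14  16  17  12  14  19
```

Emit:
{"fn": "jog_arm", "kwargs": {"steps": [[[0.2, -0.1, 0, 0, 0.5], [0, 0, 0.6, 0, 0.5], [0, 0, 0.6, 0, 0.5], [0, 0, 0.6, 0, 0.5], [0, 0, 0.6, 0, 0.5], [0, 0, 0.6, 0, 0.5], [0, 0, 0.6, 0, 0.5], [0, 0, 0.6, 0, 0.5], [0, 0, 0, 0, 0.5], [0, 0, 0, 0, 0.5]]], "force": 80}}

```text
time_s: 9.52
tcp_pos: [0.5022, 0.1992, 0.0968]
orientation: [0.621, 0.784, -0.0, -0.0]
contact_force: [0.5, -0.2, -0.6]
width: 0.0108
gripper_force: 82.0
```

```bash
python3 - <<'E'
from h import *
from rig import arm
go(arm,(.5025,.1995,.096),13.3)
# average several frames for a cleaner image
I=[arm.snapshot("side") for _ in range(3)];S=I[0];S["image"]=np.mean([i["image"] for i in I],0).astype(np.uint8)
T=arm.snapshot("top")
pickle.dump(S,open("pics/side3.pkl","wb"));pickle.dump(T,open("pics/top3.pkl","wb"))
cv2.imwrite("pics/c6.png",np.hstack([crop(S["image"][:,:,::-1],172,150,50,55,545,600),crop(T["image"][:,:,::-1],160,200,25,60,250,600)]))
E
```

```text
t 9.52 tcp [502.2 199.2  96.8] yaw 13.29 tilt 0.05 F [ 0.5 -0.2 -0.6] w 0.0108 g 82.0 j7 -0.09
tool shift cm [0.03 0.03 0.08] roll -0.0
```

View pics/c6.png

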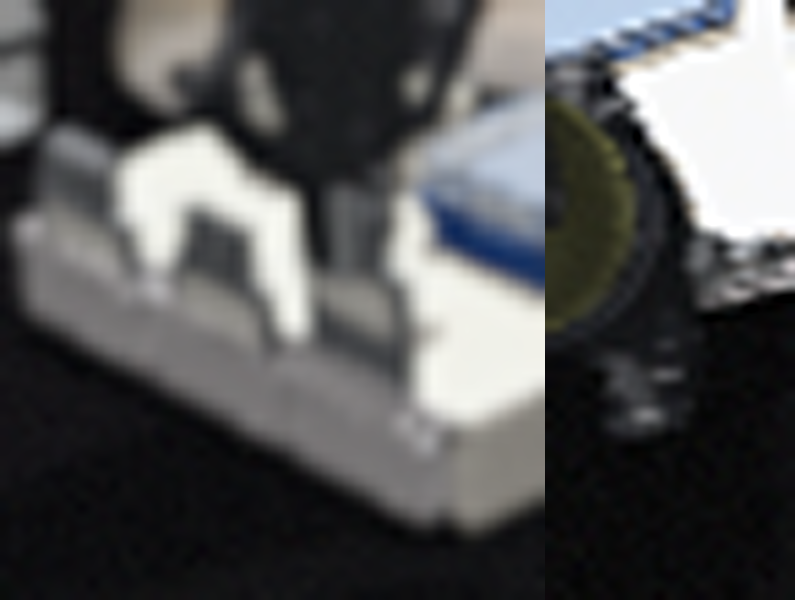

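The held plate's right edge is at side pixel (209,187), in line with the neighbours' plate edges at (184,176) and (197,182). I'll descend gently and watch the force.

Emit:
{"fn": "jog_arm", "kwargs": {"steps": [[[0, 0, 0.3, 0, 0.5], [0, 0, 0.3, 0, 0.5], [0, 0, 0.2, 0, 0.5], [0, 0, 0.1, 0, 0.5], [0, 0, 0.1, 0, 0.5], [0, 0, 0.1, 0, 0.5], [0, 0, 0.1, 0, 0.5], [0, 0, 0.1, 0, 0.5], [0, 0, 0, 0, 0.5], [0, 0, 0, 0, 0.5]]]}}

```text
time_s: 10.55
tcp_pos: [0.5025, 0.1993, 0.0843]
orientation: [0.621, 0.784, 0.0, -0.0]
contact_force: [0.6, 0.4, -1.0]
width: 0.0107
gripper_force: 82.0
```

```bash
python3 - <<'E'
from h import *
from rig import arm
go(arm,(.5025,.1995,.0605),13.3);print(np.round(arm.get_obs()["wrist_torque"],2))
E
```

```text
t 10.55 tcp [502.5 199.3  84.3] yaw 13.29 tilt 0.0 F [ 0.6  0.4 -1. ] w 0.0107 g 82.0 j7 -0.08
tool shift cm [0.02 0.01 2.38] roll -0.0
[ 0.    0.04 -0.02]
```

Emit:
{"fn": "jog_arm", "kwargs": {"steps": [[[0, 0, 0.1, 0, 0.5], [0, 0, 0.1, 0, 0.5], [0, 0, 0.1, 0, 0.5], [0, 0, 0.1, 0, 0.5], [0, 0, 0.1, 0, 0.5], [0, 0, 0.1, 0, 0.5], [0, 0, 0.1, 0, 0.5], [0, 0, 0.1, 0, 0.5], [0, 0, 0, 0, 0.5], [0, 0, 0, 0, 0.5]]]}}

```text
time_s: 11.38
tcp_pos: [0.503, 0.1995, 0.0763]
orientation: [0.621, 0.784, 0.0, 0.0]
contact_force: [2.7, 0.9, -1.8]
width: 0.0107
gripper_force: 82.1
```

```bash
python3 - <<'E'
from h import *
from rig import arm
go(arm,(.5025,.1995,.0605),13.3);print(np.round(arm.get_obs()["wrist_torque"],2))
E
```

```text
t 11.38 tcp [503.  199.5  76.3] yaw 13.29 tilt 0.06 F [ 2.7  0.9 -1.8] w 0.0107 g 82.1 j7 -0.08
tool shift cm [ 0.02 -0.04  1.58] roll -0.0
[ 0.19 -0.48  0.06]
```

It has slid along the flare with a light +x push from the lip. I'll ease 1 mm back and continue.

Emit:
{"fn": "jog_arm", "kwargs": {"steps": [[[0, 0.1, 0, 0, 0.5], [0, 0, 0, 0, 0.5], [0, 0, 0.1, 0, 0.5], [0, 0, 0.1, 0, 0.5], [0, 0, 0.1, 0, 0.5], [0, 0, 0.1, 0, 0.5], [0, 0, 0.1, 0, 0.5], [0, 0, 0.1, 0, 0.5], [0, 0, 0, 0, 0.5], [0, 0, 0, 0, 0.5]]]}}

```text
time_s: 12.22
tcp_pos: [0.5032, 0.1994, 0.0703]
orientation: [0.621, 0.784, -0.0, -0.0]
contact_force: [-0.8, -0.9, 2.3]
width: 0.0105
gripper_force: 82.7
```

```bash
python3 - <<'E'
from h import *
from rig import arm
go(arm,(.5025,.1995,.0605),13.3);print(np.round(arm.get_obs()["wrist_torque"],2))
E
```

```text
t 12.22 tcp [503.2 199.4  70.3] yaw 13.29 tilt 0.03 F [-0.8 -0.9  2.3] w 0.0105 g 82.7 j7 -0.08
tool shift cm [ 0.02 -0.06  0.98] roll -0.0
[-0.07  0.21  0.02]
```

It's in the slot and on the spring bar, with 2 N upward. Now I'll press it home.

Emit:
{"fn": "jog_arm", "kwargs": {"steps": [[[0, 0, 0.1, 0, 0.5], [0, 0, 0.1, 0, 0.5], [0, 0, 0.1, 0, 0.5], [0, 0, 0.1, 0, 0.5], [0, 0, 0.1, 0, 0.5], [0, 0, 0.1, 0, 0.5], [0, 0, 0.1, 0, 0.5], [0, 0, 0.1, 0, 0.5], [0, 0, 0, 0, 0.5], [0, 0, 0, 0, 0.5]]]}}

```text
time_s: 13.05
tcp_pos: [0.5032, 0.1995, 0.0623]
orientation: [0.621, 0.784, -0.0, -0.0]
contact_force: [-2.9, -0.8, 6.8]
width: 0.0107
gripper_force: 83.3
```

Emit:
{"fn": "jog_arm", "kwargs": {"steps": [[[0, 0, 0.1, 0, 0.5], [0, 0, 0, 0, 0.5], [0, 0, 0.1, 0, 0.5], [0, 0, 0, 0, 0.5], [0, 0, 0.05, 0, 0.5], [0, 0, 0, 0, 0.5], [0, 0, 0, 0, 0.5], [0, 0, 0, 0, 0.5], [0, 0, 0, 0, 0.5], [0, 0, 0, 0, 0.5]]]}}

```text
time_s: 13.88
tcp_pos: [0.5033, 0.1995, 0.0607]
orientation: [0.621, 0.784, 0.0, -0.0]
contact_force: [-3.8, -2.3, 14.6]
width: 0.0107
gripper_force: 84.8
```

```bash
python3 - <<'E'
from h import *
from rig import arm
go(arm,(.5025,.1995,.0605),13.3);print(np.round(arm.get_obs()["wrist_torque"],2))
E
```

```text
t 13.88 tcp [503.3 199.5  60.7] yaw 13.29 tilt 0.02 F [-3.8 -2.3 14.6] w 0.0107 g 84.8 j7 -0.08
tool shift cm [ 0.02 -0.08  0.02] roll -0.0
[-0.26  0.87 -0.01]
```

Emit:
{"fn": "jog_arm", "kwargs": {"steps": [[[0, -0.05, 0.05, 0, 0.5], [0, 0, 0.05, 0, 0.5], [0, 0, 0, 0, 0.5], [0, 0, 0, 0, 0.5], [0, 0, 0, 0, 0.5], [0, 0, 0, 0, 0.5], [0, 0, 0, 0, 0.5], [0, 0, 0, 0, 0.5], [0, 0, 0, 0, 0.5], [0, 0, 0, 0, 0.5]]]}}

```text
time_s: 14.72
tcp_pos: [0.5033, 0.1995, 0.0607]
orientation: [0.621, 0.784, 0.001, 0.0]
contact_force: [-3.8, -1.4, 22.9]
width: 0.0107
gripper_force: 86.0
```

```bash
python3 - <<'E'
from h import *
from rig import arm
go(arm,(.5025,.1995,.0605),13.3);print(np.round(arm.get_obs()["wrist_torque"],2))
S=arm.snapshot("side")
a=crop(S["image"][:,:,::-1],172,150,50,55,545,600)
cv2.imwrite("pics/c7.png",a)
E
```

```text
t 14.72 tcp [503.3 199.5  60.7] yaw 13.28 tilt 0.08 F [-3.8 -1.4 22.9] w 0.0107 g 86.0 j7 -0.08
tool shift cm [ 0.01 -0.07  0.02] roll -0.0
[-0.36  1.12  0.02]
```

View pics/c7.png

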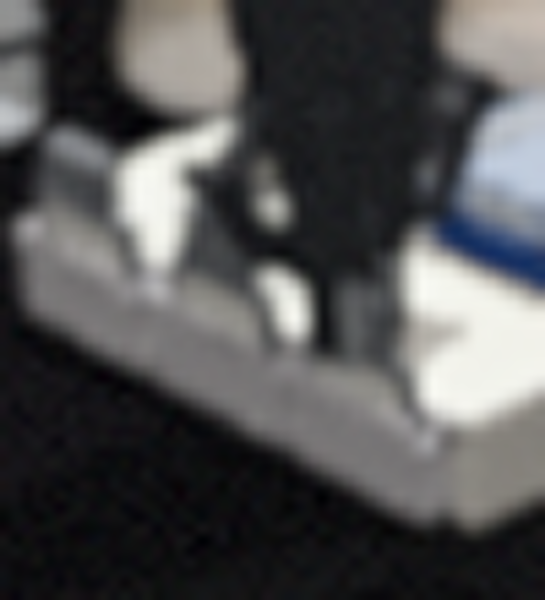

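The side view shows the held holder's plate meeting the lip at about (210,190), continuing the neighbours' line at (184,176) and (197,182). The height stayed at 60.7 mm while the push rose to 23 N. That is a solid stop at the seat, and it matches the expected height, so I'm handing in.

```bash
python3 -c "
from rig import arm
print(arm.finish_job())"
```

```text
the job is handed in; nothing more can be done
None
```

I handed the job in with the wide holder in the empty right-hand channel, still gripped and pressed down with about 23 N against a solid stop at seat height; the narrow holder stayed in the stand and the arm touched nothing else that I could see.

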